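Clamp an LED driver into the lever test socket

ROBOT

A 7-joint arm with a two-finger parallel gripper is mounted at the origin on the work surface. World frame = base frame: x ahead of the robot, y to its left, z up, the work surface at z = 0. Lengths are in m, angles in rad, forces in N, time in s.
With the tool pointing down it reaches from about 0.425 to 0.925 m from the base axis. Payload 6.8 kg.
Tool frame: the origin (TCP) lies at the very end of the fingers, on their centre line; the grasp point (between the pads) lies 19 mm behind it; z points along the fingers, y is the direction in which the jaws open and shut (so a half turn about z gives the same grasp; the last joint's range is limited). The gripper opens to 85 mm and grips with 20 to 120 N. Pads are 22 mm wide; open, the fingers measure 114 mm over their backs; the gripper's body (76 mm by 85 mm) begins 54 mm behind the grasp point. The pads swing forward as they close: fully open they stand 13 mm farther back than shut.
Start: joints at [1.127, 0.477, 0.022, 1.555, -0.011, 1.109, -0.083], TCP at [0.222, -0.637, 0.231] pointing down, gripper open.
Joint ranges: [-2.96, 2.96], [-0.34, 2.1], [-1.41, 1.46], [0.24, 2.44], [-1.37, 4.51], [0.17, 1.92], [-2.96, 2.96]. Speed limits (rad/s): [2.39, 2.39, 3.14, 3.14, 3.14, 3.14, 3.14].

INTERFACE

Orientations are given as a unit quaternion [x, y, z, w].
In Python, from rig import status, viewer, order gives the robot as it stands.
- The arm moves only by the tool play_rows, never from a script. Its argument "rows" is a list that holds one entry, the list of rows, each a list of 7 numbers: the closure in counts, from 0 (fully open) to 255 (shut), then the shift along the tool's x, y, z in mm, then the turn, a rotation vector about the tool's x, y, z in degrees. A call has 1 to 5 rows; each row is the pose to reach, as a shift and turn from the pose measured when the call began, along the tool's axes at that moment; what a row does not reach only later rows make up. A row lasts 1/8 s, in which the tool goes at most 62.5 mm and 10.7 degrees, less where a joint would pass 70% of its speed; a pose out of reach is approached as far as the arm can. A call with a gripper value outside its range is refused whole. The fingers move at their own pace and stop on an object; "newtons" is the grip in N (left out, the last holds). Time passes only in rows, so rows that repeat a pose let the fingers close. It gives the time, the measured TCP pose, the force and the opening at its end, in the units of the state.
- status.sense(): the state, without advancing time (a new reading comes with each control period).
- viewer.read_camera(name): name is "scene" or "top" or "wrist"; returns (picture, depth): 384x512x3 uint8, red, green, blue; 384x512 float32, m along the optical axis (not along the pixel's ray), 0 where there is no reading.
- viewer.camera_params(name): a dict with "fx", "fy", "cx", "cy" (pixels), "extrinsics" (4x4, takes a point from world to camera coordinates); the wrist camera has in their place "T_tool_cam" (4x4, takes a point from camera to tool coordinates, whose origin is the TCP and whose axes are the flange's). Camera axes: x right, y up, looking along -z (the intrinsics and any distortion apply to the point x, -y, -z); pixel columns grow to the right and rows downward; lengths in m; the calibration is good to about 2 mm. A picture is of the moment at which its call begins: read the wrist's pose just before it. camera_params takes no time and is no camera call.
- order.sign_off(): hands the job in, once; it reports no verdict.
The state is a dict: "clock": time; "joint_pos": joint angles; "joint_velocities": joint speeds; "joint_torque": joint torques, N m; "tool_pos": TCP position; "ee_rot": TCP orientation; "wrist_force": force on the tool from outside, world axes, zero at the start; "ft_torque": the same for the moment, N m; "grip_width": finger opening in m.
Only numpy, scipy, OpenCV 4.12 (cv2) and the standard library are available. Lean on these libraries where they do the work, as an engineer would, in place of code of your own. Each camera call takes 0.05 s, during which the arm holds its last target. There are 200 camera calls.

TASK

Test the returned LED driver, the longer one with the groove across its top: swing the test socket's clamp lever fully open, lay the driver groove-up in the socket's bay and slide it fully home against the stop, then swing the lever fully shut so that its nose drops into the groove. Leave the shut socket with the driver in it, and leave everything else on the bench where it is.

Things in the scene. Friction and masses are not known exactly. Their poses are not given: they have to be found in the camera images.
- socket: Test socket fixed to the bench, aluminium base plate with black stop and dark hinge cheeks. Origin: underside, on the centre line; x runs into the bay to the stop (the mouth faces -x), z up. Base plate 64 mm wide, x from -60 to +75 mm, 8 mm thick. Stop: face at x = +30 mm, top 34 mm above the bench. Cheeks: x 36 to 64, y up to +-20 mm, top 60 mm above the bench.
- seat (a point): Where the driver's centre lies when fully home: centre line of the bay, socket x = -20 mm, 23 mm above the bench (bay floor at 8 mm). Axes as the socket's. The bay is a channel 40 mm wide, open on top, between walls 6 mm thick (socket x -38 to +36 mm) whose tops are 18 mm above the bench; guide wings as high flare from there to x = -58 mm, about 57 mm apart at the mouth.
- hinge (a point): Centre of the lever's hinge pin, socket x = +50 mm, 48 mm above the bench, pin along the socket's y. Axes as the socket's, not turning with the lever. The steel clamp arm, 14 mm wide, reaches 74 mm from the pin towards the mouth, level when shut, with a nose at its end 24 mm wide, 8 mm thick, hanging to 30 mm above the bench: it closes the bay until raised.
- clamp (a joint): Clamp lever angle: 0 fully shut, 1.1 fully open (end stops); starts at 0 to 0.3. Stiff hinge: stays where left, 2 to 3 N on the paddle moves it. Arm and paddle handle form one rigid L. Shut, the paddle leans 0.45 rad from vertical towards the mouth; opening swings it away from the mouth to 0.65 rad past vertical and lifts the arm. Push it from the mouth side to open, from behind to shut.
- paddle (a point): Middle of the lever's black paddle handle, 55 mm from the hinge pin; moves with the lever. The paddle is 32 mm wide (socket y), 9 mm thick and ends 76 mm from the pin.
- driver_center (a point): Centre (half-way up) of the loose white LED driver to be tested: 100 mm long (x), 36 mm wide (y), 30 mm high (z up), about 0.15 to 0.25 kg, lying flat on the bench. A groove 18 mm wide and 10 mm deep runs across the middle of its top; grey terminal strips at both ends. Either end may go in first.
- spare: A smaller plain white driver without a groove, 70 x 36 x 22 mm, bystander; origin under its centre.
- tape: Roll of grey tape lying flat, 90 mm across, 24 mm high, bystander; origin under its centre.
- screwdriver: Screwdriver with black handle, lying, bystander.
- meter: Black hand-held meter 85 x 160 x 40 mm, lying, bystander; origin under its centre.
- mug: White mug, 80 mm across, 90 mm high, bystander; origin under its centre.
- small_carton: Loose carton 70 x 70 x 45 mm, bystander; origin under its centre.
Not all that is in view belongs to the job. Leave any pink look-alike of the socket alone. Leave any yellow look-alike of the part that bears driver_center alone.

How it is judged:
By the outcome, as a careful person would: the job done as asked, in the order asked, and still so for the second after the job is handed in, with the robot touching nothing.
It also fails if it takes over 67 s, if anything falls off the work surface, if the arm or the gripper's body presses on something with over 40 N, if the wrist force passes 120 N, or if a joint passes its speed limit or range.

## Working session

There is one attempt and no reset: what is moved stays moved. The work goes in short steps, Python scripts to look and compute and a tool call to move; the robot and the scene stay as the last step left them, time stands still between calls to the robot, and variables do not carry over. Pictures are saved under pics/ and viewed, on a budget of 10 in all, crops included, one or two more only if the job needs it, and the job is handed in when it is done.

Besides the shell and the picture viewer there is one more tool, called after "Emit:" as name(argument=value, ...), one argument or row to a line, values as JSON. play_rows: Moves the arm, as the interface text tells. Its arguments: {"type":"object","properties":{"rows":{"type":"array","items":{"type":"array","items":{"type":"array","items":{"type":"number"}}}},"newtons":{"type":"number"}},"required":["rows"]}

```bash
ls; mkdir -p pics
python3 - <<'E'
from rig import status, viewer
import cv2,numpy as np
s=status.sense(); print(s)
for n in ("scene","top"):
    p,d=viewer.read_camera(n); np.savez(f"{n}0.npz",p=p,d=d)
    print(n,viewer.camera_params(n))
    cv2.imwrite(f"pics/{n}0.png",p[:,:,::-1])
print(viewer.camera_params("wrist"))
E
```

```text
pics
{'clock': 0.0, 'joint_pos': array([ 1.1268564 ,  0.47783852,  0.02232051,  1.5565044 , -0.01152734,
        1.10930825, -0.08309542]), 'joint_velocities': array([-0.00117666,  0.00070142,  0.00051624, -0.00074288, -0.00052442,
        0.00071791,  0.00044361]), 'joint_torque': array([-4.55990785e-04, -5.96448576e+01,  1.60801359e+00, -2.81199825e+01,
        1.23815631e-02,  9.36603727e-03,  2.73036352e-05]), 'tool_pos': array([ 0.22224939, -0.63669742,  0.23027724]), 'ee_rot': array([ 9.85931530e-01,  1.67146897e-01, -2.16596679e-04, -9.40924265e-04]), 'wrist_force': array([ 0.02113754, -0.31072459,  0.48520126]), 'ft_torque': array([ 0.01898289, -0.01778674, -0.00865562]), 'grip_width': 0.08536275982178775}
scene {'fx': 425.215539597782, 'fy': 425.215539597782, 'cx': 253.34227502481963, 'cy': 191.1747176583318, 'extrinsics': array([[ 0.66883926,  0.74332378,  0.01112652, -0.38769602],
       [-0.55252169,  0.48703164,  0.67640222,  0.24241255],
       [ 0.49736688, -0.458552  ,  0.7364484 , -1.64003607],
       [ 0.        ,  0.        ,  0.        ,  1.        ]])}
top {'fx':
[... 212 characters left out ...]
07e-01, -1.44042354e-02,  1.99225977e-01,
        -5.75487441e-01],
       [-1.99251448e-01, -3.40850315e-04,  9.79948338e-01,
        -1.49451987e+00],
       [ 0.00000000e+00,  0.00000000e+00,  0.00000000e+00,
         1.00000000e+00]])}
{'fx': 317.81715924601366, 'fy': 317.81715924601366, 'cx': 254.30196197316806, 'cy': 194.28921060434453, 'T_tool_cam': array([[ 1.76157132e-04,  9.64255275e-01,  2.64974966e-01,
         6.76032218e-02],
       [ 9.99999981e-01, -1.46913647e-04, -1.30181615e-04,
        -3.51333632e-05],
       [-8.65998703e-05,  2.64974984e-01, -9.64255283e-01,
        -1.42878866e-01],
       [ 0.00000000e+00,  0.00000000e+00,  0.00000000e+00,
         1.00000000e+00]])}
```

View pics/scene0.png

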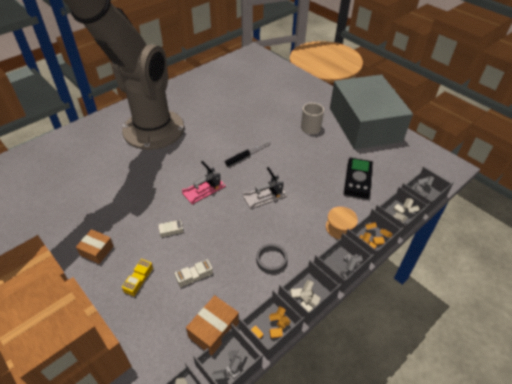

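View pics/top0.png

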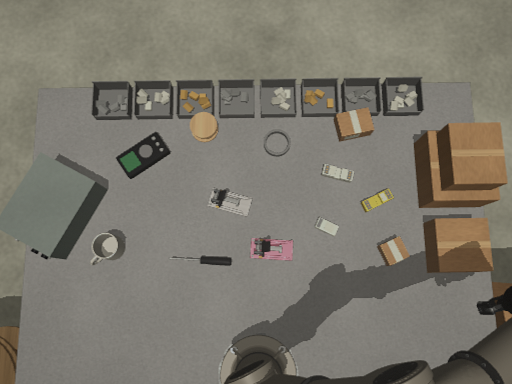

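The scene view shows the silver socket at about (265,192) and the grooved white driver at (194,272). The top view has them at (231,202) and (338,173). The pink and yellow look-alikes are at (272,249) and (377,200) in the top view. Next I'll measure coarsely by mask and ray.

```bash
cat > h.py <<'E'
import numpy as np,cv2
from scipy.spatial.transform import Rotation as R
from rig import status,viewer
def cam(n,s=None):
    c=viewer.camera_params(n)
    if n=="wrist":
        T=np.eye(4);T[:3,:3]=R.from_quat(s["ee_rot"]).as_matrix();T[:3,3]=s["tool_pos"]
        E=T@c["T_tool_cam"]
    else: E=np.linalg.inv(c["extrinsics"])
    return c,E
def rays(c,E,uv):
    uv=np.atleast_2d(np.asarray(uv,float))
    d=np.c_[(uv[:,0]-c["cx"])/c["fx"],-(uv[:,1]-c["cy"])/c["fy"],-np.ones(len(uv))]
    return E[:3,3],d@E[:3,:3].T
def plane(c,E,uv,z):
    o,d=rays(c,E,uv); return o+d*((z-o[2])/d[:,2])[:,None]
def pix(c,E,P):
    q=(np.atleast_2d(P)-E[:3,3])@E[:3,:3]
    return np.c_[c["cx"]-c["fx"]*q[:,0]/q[:,2],c["cy"]+c["fy"]*q[:,1]/q[:,2]]
def cloud(c,E,d):
    v,u=np.indices(d.shape); o,r=rays(c,E,np.c_[u.ravel(),v.ravel()])
    return (o+r*d.reshape(-1,1)).reshape(d.shape+(3,))
def tool_delta(s,p=None,q=None):
    "shift mm and rotvec deg in current tool axes to reach world pose"
    r=R.from_quat(s["ee_rot"]); a=(r.inv().apply(np.asarray(p)-s["tool_pos"])*1000).round(1)
    b=(r.inv()*q).as_rotvec(degrees=True).round(2) if q is not None else None
    return a,b
def down(yaw):
    "tool z down, tool y (jaws) along world direction yaw"
    y=np.array([np.cos(yaw),np.sin(yaw),0]);z=np.array([0,0,-1.]);return R.from_matrix(np.c_[np.cross(y,z),y,z])
E
python3 - <<'E'
from h import *
d0=np.load("top0.npz");p,d=d0["p"],d0["d"];c,E=cam("top")
X=cloud(c,E,d)
hsv=cv2.cvtColor(p,cv2.COLOR_RGB2HSV)
m=((hsv[...,2]>150)&(hsv[...,1]<60)).astype(np.uint8)
def show(n,u0,u1,v0,v1,z,mm):
    k=np.zeros_like(mm);k[v0:v1,u0:u1]=mm[v0:v1,u0:u1]
    cs,_=cv2.findContours(k,cv2.RETR_EXTERNAL,cv2.CHAIN_APPROX_NONE); pts=np.vstack(cs)[:,0,:]
    W=plane(c,E,pts,z)[:,:2]; r=cv2.minAreaRect((W*1000).astype(np.float32)); print(n,r,X[v0:v1,u0:u1,2].max())
show("driver",318,358,160,186,.03,m)
show("spare",312,342,214,240,.022,m)
m2=((hsv[...,2]>120)&(hsv[...,1]<60)).astype(np.uint8)
show("socket",205,255,183,220,.008,m2)
cr=[cv2.resize(p[v:v+50,u:u+66],None,fx=12,fy=6*2,interpolation=cv2.INTER_CUBIC)[:, :390] if 0 else cv2.resize(p[v:v+50,u:u+66],(792,600),interpolation=cv2.INTER_CUBIC) for u,v in ((198,177),)]
cv2.imwrite("pics/sock_top.png",cr[0][:,:,::-1])
for uv in [(209,203),(252,203)]: print(plane(c,E,uv,.008))
E
```

```text
driver ((625.0406494140625, -271.82965087890625), (98.61051177978516, 36.95299530029297), 74.59574127197266) 1.5792321107929135
spare ((449.7853088378906, -228.88571166992188), (67.97166442871094, 34.70140075683594), 63.701541900634766) 1.5792321107929135
socket ((539.386474609375, 85.88671875), (162.32791137695312, 119.99385070800781), 89.17035675048828) 1.5792321107929135
[[0.53324006 0.15259991 0.008     ]]
[[0.53118076 0.01144508 0.008     ]]
```

View pics/sock_top.png

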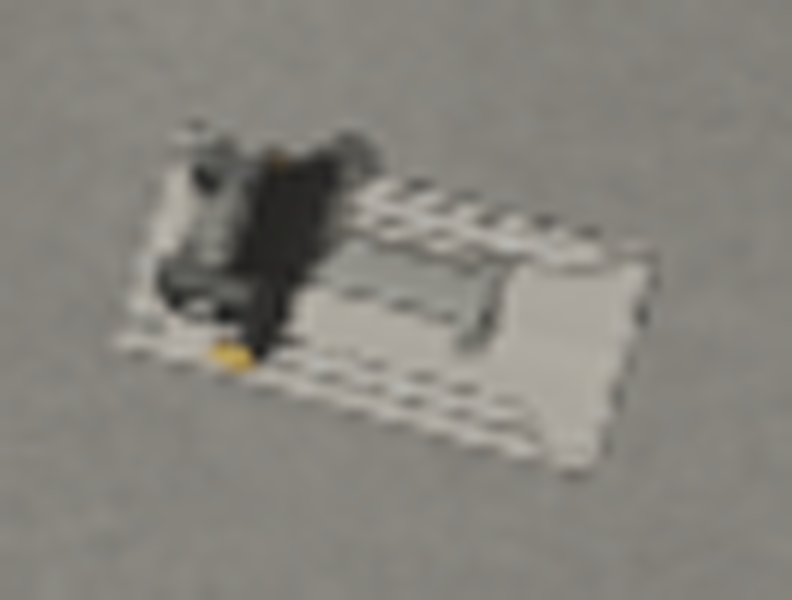

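The crop shows the base plate corners at about (190,130), (120,342), (592,472) and (655,255). The lever is at the left (hinge) side, its nose is near (480,320), and the mouth faces right (-y). I'll compute the pose from these.

Run:
```python
from h import *
c,E=cam("top")
k=np.array([(185,130),(120,342),(592,472),(655,255)])/12+[197.5,176.5]
W=plane(c,E,k,.008)[:,:2]
print(W*1000)
ax=(W[0]+W[1]-W[2]-W[3]);yaw=np.arctan2(ax[1],ax[0]);mid=W.mean(0)
u=np.array([np.cos(yaw),np.sin(yaw)]);print("yaw",np.degrees(yaw),"len",np.linalg.norm(ax)/2,"wid",np.linalg.norm(W[2]-W[3]),"origin",mid-u*.0075)
# scene view check: axis & plate corners projected
cs,Es=cam("scene"); v=np.array([-u[1],u[0]]);o=mid-u*.0075
P=np.array([[*(o+u*a+v*b),.008] for a,b in((-.06,.032),(-.06,-.032),(.075,-.032),(.075,.032))]);q=pix(cs,Es,P);print(q)
p=np.load("scene0.npz")["p"][165:225,225:305].copy()
b=cv2.resize(p,(800,600),interpolation=cv2.INTER_CUBIC)
cv2.polylines(b,[np.int32((q-[224.5,164.5])*10)],True,(255,0,0),1)
cv2.imwrite("pics/sock_scene.png",b[:,:,::-1])
# go to a viewing pose over driver
s=status.sense();print(tool_delta(s,[.58,-.285,.23],down(np.radians(75-90))))
```

```text
[[585.52952749 139.9117952 ]
 [526.66148424 157.48874501]
 [488.96705143  28.85321401]
 [548.67705362  10.94759939]]
yaw 73.86006037307878 len 0.13408473118618155 wid 0.062336950484386415 origin [0.5353739  0.07709595]
[[241.18186601 193.58838205]
 [249.52176783 206.93040785]
 [286.36227679 193.64820044]
 [277.27042938 181.03880266]]
(array([ 453.7, -214.2,    0.7]), array([-9.000e-02, -4.000e-02, -5.576e+01]))
```

View pics/sock_scene.png

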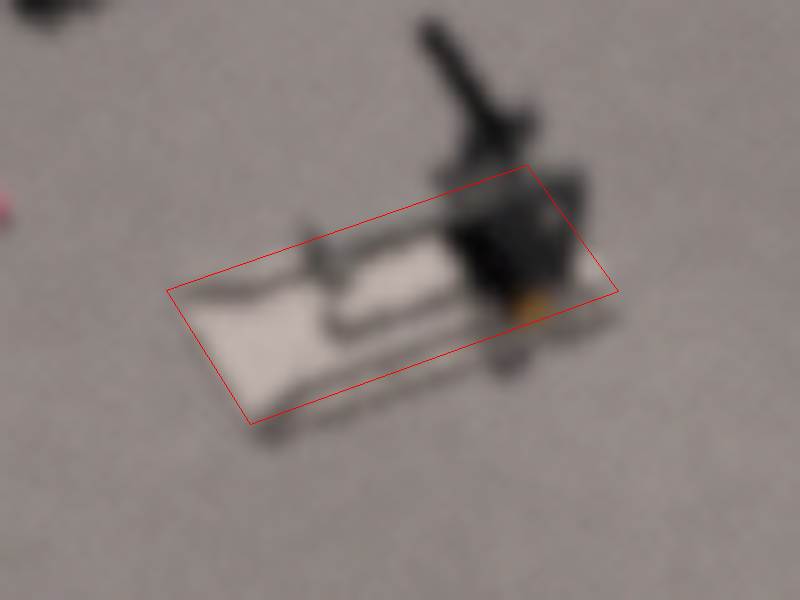

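The projected outline sits 1–2 px off the plate's edge at about (250,425) and (618,290), so it agrees to a few mm. I'll refine it from the wrist camera and move now, stopping over the driver on the way.

Emit:
play_rows(
  rows=[
    [[150,54,-26,0,0,0,-9.2],[150,109,-51,0,0,0,-18.4],[150,163,-77,0,0,0,-27.6],[150,218,-102,0,0,0,-36.8],[150,272,-128,0,0,0,-46]],
  ],
)

```text
clock: 0.72
tool_pos: [0.4379, -0.4247, 0.2304]
ee_rot: [0.841, 0.541, 0.0, -0.001]
wrist_force: [-0.0, -0.8, -0.5]
grip_width: 0.0352
```

Emit:
play_rows(
  rows=[
    [[150,50,19,0,0,0,-3],[150,100,38,0,0,0,-6],[150,145,56,0,0,0,-9.8],[150,188,71,0,0,0,-9.8],[150,188,71,0,0,0,-9.8]],
  ],
)

```text
clock: 1.35
tool_pos: [0.5831, -0.2778, 0.23]
ee_rot: [0.789, 0.614, 0.001, -0.002]
wrist_force: [-0.1, 0.1, -0.2]
grip_width: 0.0346
```

Run:
```python
from h import *
s=status.sense();p,d=viewer.read_camera("wrist");np.savez("w1.npz",p=p,d=d,**{k:s[k] for k in("tool_pos","ee_rot")})
print(s["tool_pos"],s["clock"],np.degrees(R.from_quat(s["ee_rot"]).as_euler("xyz")),s["grip_width"],s["joint_pos"])
hsv=cv2.cvtColor(p,cv2.COLOR_RGB2HSV);c,E=cam("wrist",s)
m=((hsv[...,2]>140)&(hsv[...,1]<50)).astype(np.uint8)
cs,_=cv2.findContours(m,cv2.RETR_EXTERNAL,cv2.CHAIN_APPROX_NONE)
for k in cs:
    if cv2.contourArea(k)>300:
        W=plane(c,E,k[:,0,:],.03)[:,:2]*1000;print(cv2.boundingRect(k),cv2.minAreaRect(W.astype(np.float32)))
cv2.imwrite("pics/w1.png",p[:,:,::-1])
```

```text
[ 0.58308965 -0.27780584  0.22999683] 1.35 [-179.92947485   -0.25248053   75.76918281] 0.034600883499611504 [ 0.58692224  0.45299485 -0.3254263   1.61090247  0.15240268  1.10468957
 -0.02512928]
(112, 351, 35, 33) ((363.3995361328125, -496.3124694824219), (71.29530334472656, 17.10335922241211), 33.857383728027344)
(428, 148, 84, 54) ((810.9059448242188, -341.3190002441406), (88.82111358642578, 31.483304977416992), 9.428221702575684)
(0, 136, 505, 211) ((555.7098999023438, -366.754638671875), (264.99835205078125, 646.2236328125), 76.25029754638672)
(46, 0, 418, 163) ((612.07861328125, -193.48736572265625), (156.76791381835938, 419.5944519042969), 75.7569580078125)
```

View pics/w1.png

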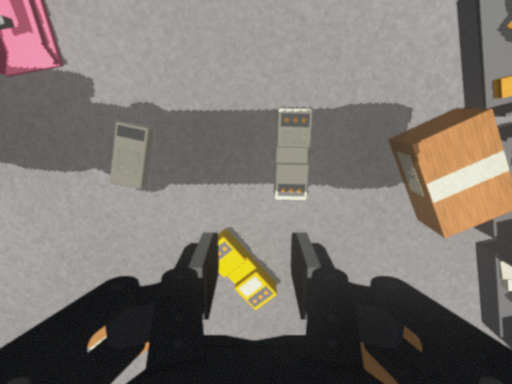

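The wrist view shows the grooved driver at about (293,153), from rows 107 to 199, lying in the arm's shadow. The spare is at (130,155), the yellow look-alike at (247,270), and a corner of the pink socket is visible. Next I'll move over the socket's mouth.

Emit:
play_rows(
  rows=[
    [[255,55,-27,0,0,0,0.4],[255,109,-54,0,0,0,0.8],[255,164,-81,0,0,0,1.2],[255,218,-108,0,0,0,1.6],[255,273,-135,0,0,0,1.9]],
  ],
)

```text
clock: 2.02
tool_pos: [0.5176, 0.0169, 0.2308]
ee_rot: [0.801, 0.598, -0.0, -0.001]
wrist_force: [1.5, 0.6, 0.1]
grip_width: -0.0001
```

Emit:
play_rows(
  rows=[
    [[255,0,0,0,0,0,0],[255,0,0,0,0,0,0]],
  ],
)

```text
clock: 2.28
tool_pos: [0.5174, 0.0149, 0.2307]
ee_rot: [0.802, 0.597, -0.001, -0.001]
wrist_force: [-0.1, -0.5, 0.8]
grip_width: 0.0001
```

Run:
```python
from h import *
s=status.sense();p,d=viewer.read_camera("wrist");np.savez("w2.npz",p=p,d=d,**{k:s[k] for k in("tool_pos","ee_rot")})
print(s["tool_pos"],s["clock"],R.from_quat(s["ee_rot"]).as_euler("xyz",degrees=True))
c,E=cam("wrist",s)
yaw=np.radians(73.86);u=np.array([np.cos(yaw),np.sin(yaw)]);v=np.array([-u[1],u[0]]);o=np.array([.5354,.0771])
P=np.array([[*(o+u*a+v*b),.008] for a,b in((-.06,.032),(-.06,-.032),(.075,-.032),(.075,.032))]);q=pix(c,E,P);print(q)
b=cv2.resize(p,None,fx=1.5,fy=1.5,interpolation=cv2.INTER_CUBIC)
cv2.polylines(b,[np.int32((q+.5)*1.5)],True,(255,0,0),1)
cv2.imwrite("pics/w2.png",b[:,:,::-1])
```

```text
[0.51744723 0.01487011 0.23065714] 2.275 [-1.79893376e+02  8.55791407e-03  7.33514349e+01]
[[226.63194126 163.06737686]
 [281.74495743 162.61087949]
 [283.57243476  35.02570194]
 [222.54230667  35.63424552]]
```

View pics/w2.png

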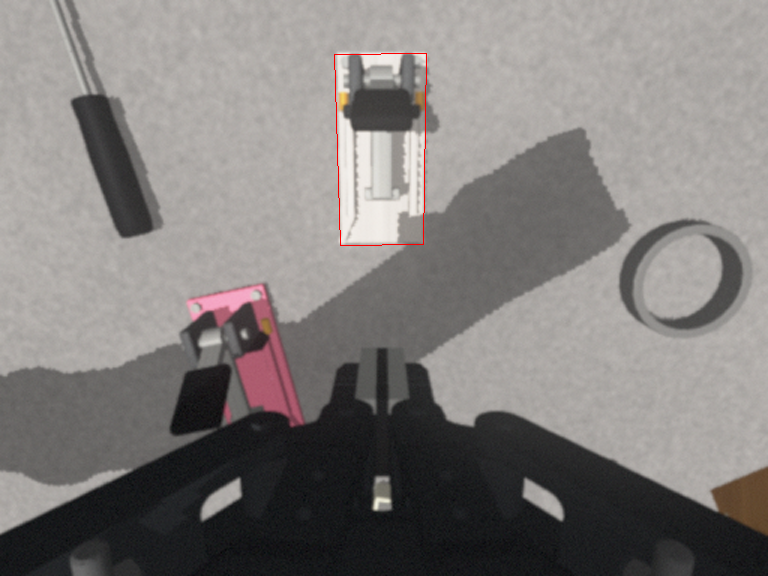

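The wrist view shows the silver socket at (335–427, 53–245) in the enlarged picture, with my outline matching it within about 2 px. The lever is nearly shut: paddle at (382,110), nose at (382,193). The closed fingertips are on the socket's centre line. Next I'll go down on the mouth side of the paddle and push.

Emit:
play_rows(
  rows=[
    [[255,10,0,45,0,0,-0.5],[255,25,0,90,0,0,-0.5],[255,45,0,130,0,0,-0.5],[255,45,0,139,0,0,-0.5],[255,45,0,139,0,0,-0.5]],
  ],
)

```text
clock: 2.95
tool_pos: [0.5304, 0.0555, 0.0914]
ee_rot: [0.801, 0.599, -0.001, -0.001]
wrist_force: [-0.8, 0.2, -0.6]
grip_width: 0.0
```

```bash
cat >> h.py <<'E'
yaw=np.radians(73.86);u=np.array([np.cos(yaw),np.sin(yaw),0]);v=np.array([-u[1],u[0],0]);o=np.array([.5354,.0771,0])
def soc(P):
    r=np.asarray(P)-o; return np.array([r@u,r@v,r[2]])*1000
def where():
    s=status.sense(); print("t",s["clock"],"socket mm",soc(s["tool_pos"]).round(1),"yaw",R.from_quat(s["ee_rot"]).as_euler("xyz",degrees=True).round(2),"F soc",np.round([s["wrist_force"]@u,s["wrist_force"]@v,s["wrist_force"][2]],1)); return s
E
python3 -c "
from h import *
where()"
```

```text
t 2.95 socket mm [-22.2  -1.3  91.4] yaw [-1.7985e+02  7.0000e-02  7.3640e+01] F soc [-0.1  0.8 -0.6]
```

Emit:
play_rows(
  rows=[
    [[255,12,-1,0,0,0,0],[255,22,-1,0,0,0,0],[255,32,-1,0,0,0,0],[255,42,-1,0,0,0,0],[255,50,-1,0,0,0,0]],
  ],
)

```text
clock: 3.58
tool_pos: [0.5438, 0.1043, 0.0915]
ee_rot: [0.8, 0.599, -0.001, -0.001]
wrist_force: [-0.4, -1.7, 1.7]
grip_width: -0.0005
```

Emit:
play_rows(
  rows=[
    [[255,9,0,0,0,0,0],[255,18,0,0,0,0,0],[255,26,0,0,0,0,0],[255,34,0,0,0,0,0],[255,34,0,0,0,0,0]],
  ],
)

```text
clock: 4.2
tool_pos: [0.5536, 0.1385, 0.0916]
ee_rot: [0.8, 0.6, -0.001, -0.001]
wrist_force: [0.8, -0.6, -0.3]
grip_width: -0.0002
```

```bash
python3 -c "
from h import *
where()"
```

```text
t 4.2 socket mm [64.  -0.4 91.6] yaw [-1.7987e+02 -1.0000e-02  7.3720e+01] F soc [-0.4 -1.  -0.3]
```

Emit:
play_rows(
  rows=[
    [[255,2,0,0,0,0,0],[255,4,0,0,0,0,0],[255,5,0,0,0,0,0],[255,5,0,0,0,0,0]],
  ],
)

```text
clock: 4.7
tool_pos: [0.555, 0.1433, 0.0915]
ee_rot: [0.8, 0.6, -0.001, -0.001]
wrist_force: [-1.2, -2.4, -0.4]
grip_width: 0.0002
```

```bash
python3 -c "
from h import *
where()"
```

```text
t 4.7 socket mm [69.  -0.5 91.5] yaw [-1.7987e+02 -2.0000e-02  7.3720e+01] F soc [-2.6  0.5 -0.4]
```

Emit:
play_rows(
  rows=[
    [[255,2,0,0,0,0,0],[255,3,0,0,0,0,0],[255,3,0,0,0,0,0]],
  ],
)

```text
clock: 5.08
tool_pos: [0.5553, 0.1441, 0.0914]
ee_rot: [0.8, 0.599, -0.002, -0.0]
wrist_force: [-2.3, -6.4, 3.8]
grip_width: 0.0004
```

Emit:
play_rows(
  rows=[
    [[255,2,0,0,0,0,0],[255,3,0,0,0,0,0],[255,3,0,0,0,0,0]],
  ],
)

```text
clock: 5.45
tool_pos: [0.5553, 0.1442, 0.0913]
ee_rot: [0.801, 0.599, -0.004, 0.001]
wrist_force: [-5.0, -7.5, 6.0]
grip_width: 0.0003
```

```bash
python3 -c "
from h import *
where()"
```

```text
t 5.45 socket mm [70.  -0.5 91.3] yaw [-179.75    0.45   73.54] F soc [-8.6  2.8  6. ]
```

The lever is against its end stop: it stays at x=70 while the force grows. Next I'll back off, lift, and work out the driver from picture w1.

Emit:
play_rows(
  rows=[
    [[255,-8,0,0,0,0,0],[255,-8,0,-50,0,0,0],[255,-8,0,-110,0,0,0],[100,-20,0,-150,0,0,0],[100,-40,0,-150,0,0,0]],
  ],
)

```text
clock: 6.08
tool_pos: [0.5472, 0.1087, 0.2456]
ee_rot: [0.8, 0.599, -0.0, 0.002]
wrist_force: [-0.2, -0.3, -0.3]
grip_width: 0.0357
```

Run:
```python
from h import *
w=np.load("w1.npz");c,E=cam("wrist",w)
W=plane(c,E,[(278,107),(311,107),(308,197),(276,197)],.03)[:,:2];print(W*1000,W.mean(0))
a=W[0]+W[1]-W[2]-W[3];print(np.degrees(np.arctan2(a[1],a[0])),np.linalg.norm(a)/2)
s=where();print(s["tool_pos"])
g=np.array([.6245,-.272,0])
print(tool_delta(s,g-.060*u+[0,0,.17],down(np.radians(74.5-90))))
```

```text
[[ 623.97727283 -217.80473093]
 [ 657.27391572 -226.24284765]
 [ 634.50563992 -320.81597721]
 [ 599.73991546 -312.01963313]] [ 0.62887419 -0.2692208 ]
76.01843387550946 0.0972759611636637
t 6.075 socket mm [ 33.6  -2.5 245.6] yaw [1.7984e+02 1.4000e-01 7.3660e+01] F soc [-0.3  0.1 -0.3]
[0.5471694  0.10865553 0.24558246]
(array([-403.3,  181.3,   77.1]), array([ 0.16,  0.14, -0.84]))
```

Emit:
play_rows(
  rows=[
    [[60,-52,23,0,0,0,0],[60,-106,48,0,0,0,0],[60,-162,73,0,0,0,-0.4],[60,-218,98,0,0,0,-0.8],[60,-272,122,0,0,0,-0.8]],
  ],
)

```text
clock: 6.7
tool_pos: [0.5873, -0.1888, 0.2455]
ee_rot: [0.796, 0.605, -0.0, 0.001]
wrist_force: [0.9, 0.4, 0.6]
grip_width: 0.065
```

Emit:
play_rows(
  rows=[
    [[60,-50,23,20,0,0,0],[60,-95,43,45,0,0,0],[60,-131,59,77,0,0,0],[60,-131,59,77,0,0,0],[60,-131,59,77,0,0,0]],
  ],
)

```text
clock: 7.32
tool_pos: [0.6091, -0.33, 0.1682]
ee_rot: [0.796, 0.605, 0.0, 0.001]
wrist_force: [0.3, 0.8, 0.5]
grip_width: 0.0654
```

Run:
```python
from h import *
s=where();p,d=viewer.read_camera("wrist");np.savez("w3.npz",p=p,d=d,**{k:s[k] for k in("tool_pos","ee_rot")})
print(s["tool_pos"])
c,E=cam("wrist",s)
X=cloud(c,E,d);X[d==0]=np.nan
for lo in (.022,.026):
    m=((X[...,2]>lo)&(X[...,2]<.036)).astype(np.uint8);m[250:]=0
    cs,_=cv2.findContours(m,cv2.RETR_EXTERNAL,cv2.CHAIN_APPROX_NONE)
    for k in cs:
        if cv2.contourArea(k)>800:
            W=plane(c,E,k[:,0,:],.03)[:,:2]*1000;print(cv2.boundingRect(k),cv2.minAreaRect(W.astype(np.float32)))
b=p[0:260,120:440];cv2.imwrite("pics/w3.png",cv2.resize(b,None,fx=2.3,fy=2.3,interpolation=cv2.INTER_CUBIC)[:,:,::-1])
```

```text
t 7.325 socket mm [-370.5 -183.9  168.2] yaw [1.7992e+02 4.0000e-02 7.4500e+01] F soc [ 0.8 -0.1  0.5]
[ 0.6090638  -0.32996153  0.16816353]
(236, 125, 42, 46) ((620.15966796875, -299.37139892578125), (39.551509857177734, 35.77865219116211), 74.49478149414062)
(32, 76, 43, 85) ((457.2857360839844, -229.47140502929688), (67.11295318603516, 34.68002700805664), 63.991722106933594)
(235, 52, 44, 53) ((635.6284790039062, -243.8169708251953), (40.83936309814453, 35.7587890625), 74.51884460449219)
(236, 125, 42, 46) ((620.1596069335938, -299.3714599609375), (39.55137252807617, 35.77865219116211), 74.49478912353516)
(235, 52, 44, 52) ((635.7374267578125, -243.4236297607422), (40.023006439208984, 35.7587890625), 74.51884460449219)
```

View pics/w3.png

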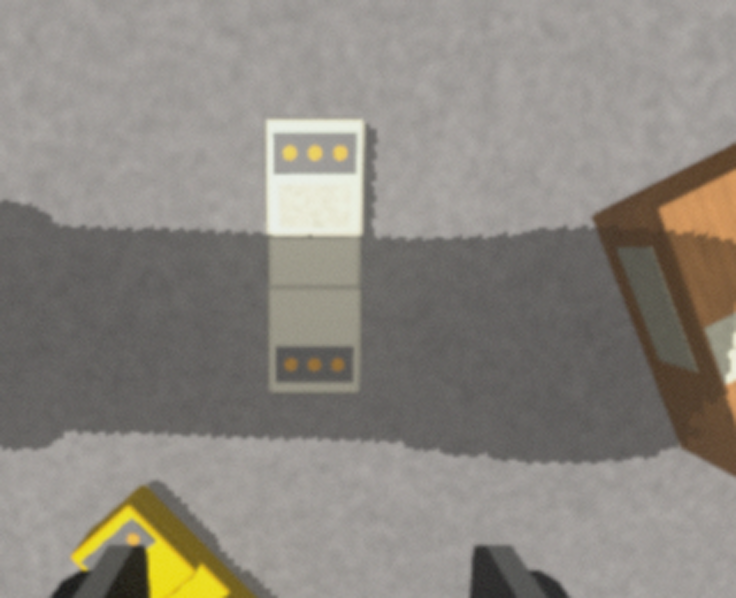

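The driver is now clear at crop (265–363, 118–390). It gives centre (0.628, -0.2715), yaw 74.5°, and a groove gap of about 18 mm. I'll grip it 32 mm from its centre, on the mouth side, so the gripper body stays clear of the raised lever.

Emit:
play_rows(
  rows=[
    [[60,20,2.5,50,0,0,0],[60,29,2.5,105,0,0,0],[60,29,2.5,140,0,0,0],[60,29,2.5,155,0,0,0],[60,29,2.5,156,0,0,0]],
  ],
)

```text
clock: 8.0
tool_pos: [0.6207, -0.3017, 0.0136]
ee_rot: [0.795, 0.606, 0.001, 0.001]
wrist_force: [-0.4, 0.4, 0.6]
grip_width: 0.0651
```

Run:
```python
from h import *
s=where();print(s["tool_pos"],s["grip_width"])
y=np.radians(74.5);a=np.array([np.cos(y),np.sin(y),0])
print(tool_delta(s,np.array([.628,-.2715,.012])-.032*a,down(y-np.pi/2)))
```

```text
t 8.0 socket mm [-340.1 -187.2   13.6] yaw [1.7982e+02 3.0000e-02 7.4610e+01] F soc [0.3 0.5 0.6]
[ 0.6206801  -0.30166682  0.01355062] 0.06513190073638707
(array([-1. , -1. ,  1.5]), array([0.18, 0.03, 0.11]))
```

Close enough. I'll grip here, level the tool, then lift slightly.

Emit:
play_rows(
  rows=[
    [[60,-1,-1,1,0.2,0,0.1],[160,-1,-1,1,0.2,0,0.1],[200,-1,-1,1,0.2,0,0.1],[200,-1,-1,1,0.2,0,0.1],[200,-1,-1,1,0.2,0,0.1]],
  ],
  newtons=60,
)

```text
clock: 8.62
tool_pos: [0.6203, -0.3029, 0.0141]
ee_rot: [0.796, 0.605, 0.0, 0.001]
wrist_force: [-1.3, 0.8, 6.7]
grip_width: 0.0346
```

Emit:
play_rows(
  rows=[
    [[200,0,0,0,0,0,0],[200,0,0,0,0,0,0],[200,0,0,-20,0,0,0],[200,0,0,-60,0,0,0],[200,0,0,-60,0,0,0]],
  ],
)

```text
clock: 9.25
tool_pos: [0.6231, -0.3038, 0.079]
ee_rot: [0.796, 0.605, 0.002, 0.004]
wrist_force: [0.6, -0.4, -3.0]
grip_width: 0.0343
```

Run:
```python
from h import *
s=where();print(s["tool_pos"],s["grip_width"])
# target: driver centre 28 mm short of home, above the walls by ~25 mm
t=o+u*(-.020-.032-.055)+[0,0,.075]
print(tool_delta(s,t,down(yaw-np.pi/2)))
```

```text
t 9.25 socket mm [-341.6 -190.1   79. ] yaw [1.7947e+02 1.0000e-01 7.4490e+01] F soc [-0.3 -0.7 -3. ]
[ 0.62307659 -0.30384907  0.07900382] 0.03431138338544496
(array([ 236.6, -187.6,    1.8]), array([0.53, 0.1 , 0.63]))
```

The driver is held (34 mm). Next I'll carry it to the socket's mouth, above the walls.

Emit:
play_rows(
  rows=[
    [[200,45,-36,-5,0.5,0,0.1],[200,93,-74,-10,0.5,0,0.2],[200,141,-112,-10,0.5,0,0.4],[200,189,-150,-6,0.5,0,0.6],[200,222,-178,0,0.5,0.1,0.6]],
  ],
)

```text
clock: 9.88
tool_pos: [0.5095, -0.0395, 0.0772]
ee_rot: [0.798, 0.602, 0.0, -0.0]
wrist_force: [0.4, 0.7, -1.7]
grip_width: 0.0346
```

Emit:
play_rows(
  rows=[
    [[200,8,-6,0,0,0,0],[200,12,-9,0,0,0,0],[200,12,-9,0,0,0,0]],
  ],
)

```text
clock: 10.25
tool_pos: [0.5048, -0.0265, 0.0773]
ee_rot: [0.799, 0.602, 0.0, 0.0]
wrist_force: [0.3, -0.3, -2.2]
grip_width: 0.0346
```

Run:
```python
from h import *
s=where();p,d=viewer.read_camera("wrist");np.savez("w4.npz",p=p,d=d,**{k:s[k] for k in("tool_pos","ee_rot")})
c,E=cam("wrist",s);print(s["tool_pos"],s["grip_width"])
X=cloud(c,E,d);zt=s["tool_pos"][2]+.018
Q=X-o;S=np.stack([Q@u,Q@v,X[...,2]],-1)*1000
for z in (40,60,100,130,160,180,200,215,230): print(z,S[z,255].round(0),d[z,255])
b=p.copy();cv2.imwrite("pics/w4.png",cv2.resize(b,None,fx=1.5,fy=1.5,interpolation=cv2.INTER_CUBIC)[:,:,::-1])
```

```text
t 10.25 socket mm [-108.     0.6   77.3] yaw [ 1.7994e+02 -1.0000e-02  7.3960e+01] F soc [-0.3 -0.4 -2.2]
[ 0.50482351 -0.02649921  0.07734977] 0.03457738251483748
40 [-1. -0.  9.] 0.19325429
60 [-13.  -0.   9.] 0.19629243
100 [-38.  -0.  93.] 0.12214837
130 [-49.  -0.  94.] 0.1240763
160 [-61.  -0.  94.] 0.12723023
180 [-72.  -0.  84.] 0.13974942
200 [-81.  -0.  84.] 0.14201051
215 [-85.  -0.  92.] 0.13506784
230 [-91.  -0.  93.] 0.13599907
```

View pics/w4.png

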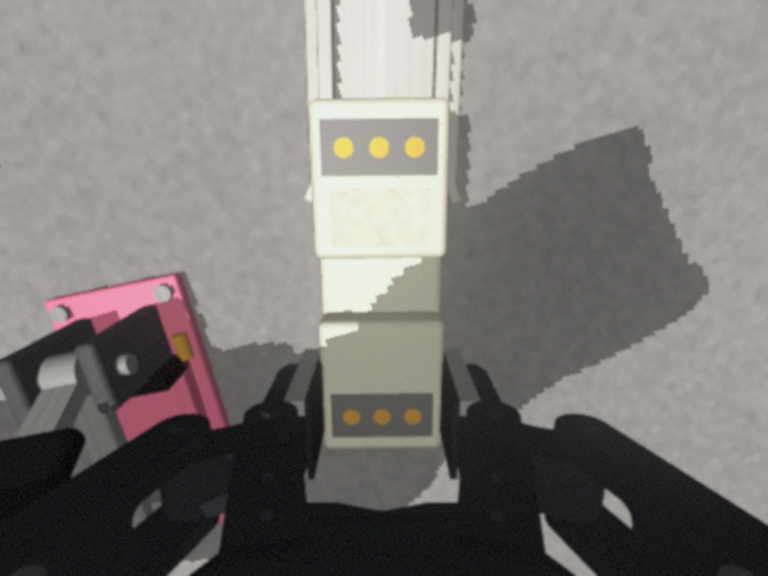

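The view shows the driver held level and straight: front edge at row 100, groove at rows 255–315, columns 310–449. The bay is straight ahead of it. I'll check the lateral alignment numerically.

Run:
```python
from h import *
w=np.load("w4.npz");c,E=cam("wrist",w);d=w["d"];X=cloud(c,E,d);X[d==0]=np.nan
Q=X-o;S=np.stack([Q@u,Q@v,X[...,2]],-1)*1000
for r in (5,20,35,50,60):
    row=S[r]; m=(row[:,2]>15)&(row[:,2]<21); ys=row[m,1]; l=ys[ys>0];q=ys[ys<0]
    f=(row[:,2]>5)&(row[:,2]<11);fy=row[f,1]
    print(r,np.nanmedian(row[m,0]).round(1),"wall+",l.min().round(1) if len(l) else 0,l.max().round(1) if len(l) else 0,"wall-",q.min().round(1) if len(q) else 0,q.max().round(1) if len(q) else 0,"plate",fy.min().round(1) if len(fy) else 0,fy.max().round(1) if len(fy) else 0)
for r in (75,100,130,160,215,230):
    row=S[r];m=(row[:,2]>86)&(row[:,2]<100)&(abs(row[:,1])<24);print(r,row[m,1].min().round(1),row[m,1].max().round(1),row[m,2].mean().round(1),row[m,0].mean().round(1))
col=S[:,255];m=np.where(col[:,2]>88)[0];print("front",S[m[0],255],m[0])
g=np.where((col[:,2]<88)&(col[:,2]>78))[0];print("groove",S[g[0],255],S[g[-1],255])
```

```text
5 15.0 wall+ 19.3 24.8 wall- -26.1 -20.8 plate -32.2 30.7
20 7.4 wall+ 19.4 25.0 wall- -26.6 -21.0 plate -32.0 31.2
35 -0.4 wall+ 19.6 24.8 wall- -26.5 -20.7 plate -32.0 30.9
50 -8.5 wall+ 19.8 25.1 wall- -25.9 -20.8 plate -32.4 31.4
60 -13.9 wall+ 19.5 25.2 wall- -26.3 -20.5 plate -31.9 30.7
75 -16.1 18.5 93.3 -29.1
100 -16.7 18.4 94.0 -38.1
130 -17.2 18.6 93.8 -49.3
160 -17.2 18.0 93.8 -61.1
215 -16.7 17.3 92.5 -84.9
230 -17.7 17.8 93.5 -91.3
front [-2.57503444e+01 -1.71131512e-02  9.17850452e+01] 66
groove [-68.05246654  -0.14470419  83.76386989] [-84.62419415  -0.17235303  87.85220053]
```

Bay centre is y≈-0.65 in my frame. The driver is yawed about 1° relative to it, so I'll correct that and lower in front of home.

Emit:
play_rows(
  rows=[
    [[200,0,0.4,0,0,0,1],[200,0,0.4,20,0,0,1],[200,0,0.4,40,0,0,1],[200,0,0.4,50,0,0,1],[200,0,0.4,54,0,0,1]],
  ],
)

```text
clock: 10.92
tool_pos: [0.5053, -0.0274, 0.0229]
ee_rot: [0.805, 0.594, 0.0, 0.0]
wrist_force: [0.2, 0.9, -2.2]
grip_width: 0.0348
```

Emit:
play_rows(
  rows=[
    [[200,0,0,0,0,0,0],[200,0,0,0,0,0,0]],
  ],
)

```text
clock: 11.18
tool_pos: [0.5058, -0.0275, 0.0234]
ee_rot: [0.805, 0.594, 0.001, 0.001]
wrist_force: [0.5, 0.1, -1.9]
grip_width: 0.0345
```

Run:
```python
from h import *
s=where();p,d=viewer.read_camera("wrist")
c,E=cam("wrist",s);X=cloud(c,E,d);X[d==0]=np.nan
Q=X-o;S=np.stack([Q@u,Q@v,X[...,2]],-1)*1000
for r in range(45,240,15):
    row=S[r];m=(row[:,2]>32)&(row[:,2]<44)&(abs(row[:,1])<24)
    if m.sum()>9: print(r,row[m,1].min().round(1),row[m,1].max().round(1),row[m,2].mean().round(1),row[m,0].mean().round(1))
```

```text
t 11.175 socket mm [-108.7   -0.6   23.4] yaw [ 1.7991e+02 -1.0000e-02  7.2850e+01] F soc [ 0.2 -0.5 -1.9]
75 -19.5 15.7 39.4 -29.7
90 -19.7 16.2 39.7 -35.1
105 -19.1 16.1 39.9 -40.6
120 -19.3 15.9 39.5 -46.2
135 -19.0 16.4 39.9 -51.9
150 -19.1 16.3 39.7 -57.8
165 -19.3 16.1 39.4 -63.9
210 -18.2 15.0 33.2 -85.1
225 -18.9 16.2 39.6 -89.6
```

Emit:
play_rows(
  rows=[
    [[200,0,-0.5,0,0,0,-0.5],[200,6,-0.5,0.5,0,0,-0.5],[200,16,-0.5,0.5,0,0,-0.5],[200,26,-0.5,0.5,0,0,-0.5],[200,34,-0.5,0.5,0,0,-0.5]],
  ],
)

```text
clock: 11.85
tool_pos: [0.5156, 0.0065, 0.0229]
ee_rot: [0.802, 0.598, 0.001, 0.0]
wrist_force: [-0.5, -0.2, -2.9]
grip_width: 0.0345
```

Emit:
play_rows(
  rows=[
    [[200,6,0,0,0,0,0],[200,12,0,0,0,0,0],[200,17,0,0,0,0,0],[200,20,0,0,0,0,0],[200,20,0,0,0,0,0]],
  ],
)

```text
clock: 12.48
tool_pos: [0.5214, 0.0258, 0.0229]
ee_rot: [0.802, 0.598, 0.001, 0.0]
wrist_force: [0.1, -0.9, -1.8]
grip_width: 0.0344
```

Run:
```python
from h import *
s=where();p,d=viewer.read_camera("wrist")
c,E=cam("wrist",s);X=cloud(c,E,d);X[d==0]=np.nan
Q=X-o;S=np.stack([Q@u,Q@v,X[...,2]],-1)*1000
for r in range(60,240,15):
    row=S[r];m=(row[:,2]>32)&(row[:,2]<44)&(abs(row[:,1])<24)
    if m.sum()>9: print(r,row[m,1].min().round(1),row[m,1].max().round(1),row[m,2].mean().round(1),row[m,0].mean().round(1))
```

```text
t 12.475 socket mm [-53.2  -0.8  22.9] yaw [ 1.7991e+02 -3.0000e-02  7.3420e+01] F soc [-0.8 -0.3 -1.8]
60 -23.6 23.9 34.1 31.6
210 -17.6 15.0 32.7 -29.6
225 -18.8 16.1 39.2 -34.2
```

Emit:
play_rows(
  rows=[
    [[200,0,0,1,0,0,0],[200,1,0,1.2,0,0,0],[200,2,0,1.2,0,0,0],[200,3,0,1.2,0,0,0],[200,3,0,1.2,0,0,0]],
  ],
)

```text
clock: 13.15
tool_pos: [0.5221, 0.0267, 0.0221]
ee_rot: [0.802, 0.597, -0.0, 0.001]
wrist_force: [-3.0, -4.4, 6.3]
grip_width: 0.0347
```

```bash
python3 -c "
from h import *
where()"
```

```text
t 13.15 socket mm [-52.1  -1.2  22.1] yaw [1.799e+02 8.000e-02 7.333e+01] F soc [-5.1  1.6  6.3]
```

The driver is against the stop at x=-52.1, where -52.2 was expected, and is resting on the floor. Next I'll release, lift, and push once from behind with closed fingers to confirm it's home.

Emit:
play_rows(
  rows=[
    [[90,-1,0,0,0,0,0],[70,-1,0,0,0,0,0],[70,-1,0,-5,0,0,0],[70,-1,0,-30,0,0,0],[70,-1,0,-60,0,0,0]],
  ],
)

```text
clock: 13.78
tool_pos: [0.5213, 0.0262, 0.0826]
ee_rot: [0.802, 0.597, -0.0, 0.001]
wrist_force: [0.3, -0.7, 0.2]
grip_width: 0.0622
```

Emit:
play_rows(
  rows=[
    [[255,-25,0,0,0,0,-0.5],[255,-45,0,0,0,0,-0.5],[255,-45,0,10,0,0,-0.5],[255,-45,0,40,0,0,-0.5],[255,-45,0,60,0,0,-0.5]],
  ],
)

```text
clock: 14.4
tool_pos: [0.5082, -0.0156, 0.0212]
ee_rot: [0.799, 0.601, -0.0, 0.0]
wrist_force: [-0.0, -0.4, 0.5]
grip_width: -0.0001
```

Run:
```python
from h import *
s=where();p,d=viewer.read_camera("wrist");np.savez("w5.npz",p=p,d=d,**{k:s[k] for k in("tool_pos","ee_rot")})
c,E=cam("wrist",s);X=cloud(c,E,d);X[d==0]=np.nan
Q=X-o;S=np.stack([Q@u,Q@v,X[...,2]],-1)*1000
for r in range(40,250,12):
    row=S[r];m=(row[:,2]>33)&(row[:,2]<42)&(abs(row[:,1])<24)
    if m.sum()>9: print(r,row[m,1].min().round(1),row[m,1].max().round(1),row[m,2].mean().round(1),row[m,0].mean().round(1))
print(s["grip_width"])
cv2.imwrite("pics/w5.png",cv2.resize(p,None,fx=1.5,fy=1.5,interpolation=cv2.INTER_CUBIC)[:,:,::-1])
```

```text
t 14.4 socket mm [-96.6   0.3  21.2] yaw [-1.7998e+02  4.0000e-02  7.3930e+01] F soc [-0.4 -0.1  0.5]
40 -19.2 16.1 38.6 -5.9
52 -18.7 15.7 37.9 -9.8
112 -19.4 16.3 38.2 -31.1
124 -19.1 16.1 38.3 -35.6
136 -19.4 16.3 38.2 -40.2
148 -19.0 15.8 38.4 -44.8
160 -19.2 16.2 38.4 -49.6
172 -19.9 15.9 38.5 -54.4
184 -19.3 16.0 38.7 -59.3
196 -19.8 16.3 38.6 -64.4
244 -6.8 6.4 39.6 -85.3
-9.852796786992939e-05
```

View pics/w5.png

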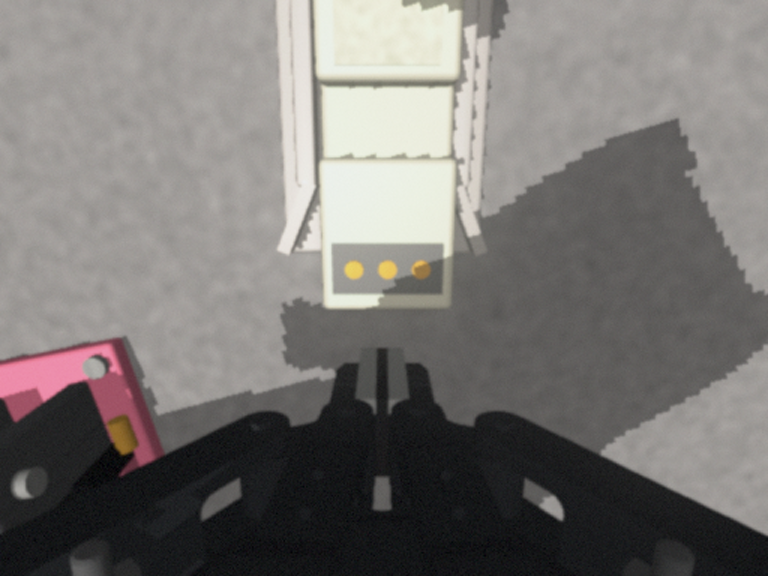

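The driver lies flat in the bay, rear end at about (388,305), groove at rows 83–157, top at z≈38.4. I'll push from behind to confirm.

Emit:
play_rows(
  rows=[
    [[255,7,1.5,0,0,0,0],[255,12,1.5,0,0,0,0],[255,15,1.5,0,0,0,0],[255,18,1.5,0,0,0,0],[255,20,1.5,0,0,0,0]],
  ],
)

```text
clock: 15.08
tool_pos: [0.5133, 0.0001, 0.0199]
ee_rot: [0.8, 0.6, -0.003, 0.0]
wrist_force: [-3.9, -11.1, 8.8]
grip_width: -0.0004
```

```bash
python3 -c "
from h import *
where()"
```

```text
t 15.075 socket mm [-80.1  -0.2  19.9] yaw [-179.8     0.33   73.8 ] F soc [-11.7   0.6   8.8]
```

It's firmly home: 11.7 N with no further travel. Next I'll go over to the hinge side behind the paddle.

Emit:
play_rows(
  rows=[
    [[255,-6,0,-5,0,0,0],[255,-8,0,-60,0,0,0],[255,-8,0,-120,0,0,0],[255,25,0,-168,0,0,0],[255,80,0,-180,0,0,0]],
  ],
)

```text
clock: 15.7
tool_pos: [0.5388, 0.0769, 0.2038]
ee_rot: [0.801, 0.598, -0.0, 0.002]
wrist_force: [1.2, 0.2, -0.3]
grip_width: -0.0004
```

Emit:
play_rows(
  rows=[
    [[255,60,0,0,0,0,0],[255,120,0,0,0,0,0],[255,132,0,5,0,0,0],[255,132,0,30,0,0,0],[255,132,0,60,0,0,0]],
  ],
)

```text
clock: 16.32
tool_pos: [0.5767, 0.2025, 0.1432]
ee_rot: [0.801, 0.598, 0.0, 0.003]
wrist_force: [0.0, 0.7, -0.9]
grip_width: 0.0001
```

Run:
```python
from h import *
s=where()
print(tool_delta(s,o+u*.130-v*.0006+[0,0,.092],down(yaw-np.pi/2)))
```

```text
t 16.325 socket mm [131.9  -4.8 143.2] yaw [179.74   0.19  73.49] F soc [ 0.7  0.2 -0.9]
(array([-1.8, -4.4, 51.2]), array([ 0.26,  0.19, -0.37]))
```

Emit:
play_rows(
  rows=[
    [[255,-1,-4.4,25,0.2,0.2,-0.4],[255,-1,-4.4,48,0.2,0.2,-0.4],[255,-1,-4.4,51,0.2,0.2,-0.4],[255,-10,-4.4,51,0.2,0.2,-0.4],[255,-20,-4.4,51,0.2,0.2,-0.4]],
  ],
)

```text
clock: 16.95
tool_pos: [0.5675, 0.1836, 0.0933]
ee_rot: [0.799, 0.601, 0.001, 0.001]
wrist_force: [0.5, 0.3, 0.1]
grip_width: 0.0003
```

Emit:
play_rows(
  rows=[
    [[255,-10,0,0,0,0,0],[255,-20,0,0,0,0,0],[255,-30,0,0,0,0,0],[255,-40,0,0,0,0,0],[255,-47,0,0,0,0,0]],
  ],
)

```text
clock: 17.58
tool_pos: [0.554, 0.1375, 0.0931]
ee_rot: [0.8, 0.601, 0.001, 0.001]
wrist_force: [0.7, 2.5, 2.4]
grip_width: 0.0002
```

```bash
python3 -c "
from h import *
where()"
```

```text
t 17.575 socket mm [63.1 -1.1 93.1] yaw [ 1.7988e+02 -2.0000e-02  7.3830e+01] F soc [2.6 0.  2.4]
```

Emit:
play_rows(
  rows=[
    [[255,-5,0,0,0,0,0],[255,-10,0,0,0,0,0],[255,-15,0,0,0,0,0],[255,-19,0,0,0,0,0],[255,-22,0,0,0,0,0]],
  ],
)

```text
clock: 18.2
tool_pos: [0.5483, 0.1183, 0.0933]
ee_rot: [0.799, 0.601, 0.002, -0.0]
wrist_force: [2.2, 9.4, -2.5]
grip_width: -0.0
```

```bash
python3 -c "
from h import *
where()"
```

```text
t 18.2 socket mm [43.2 -1.  93.3] yaw [179.84  -0.22  73.89] F soc [ 9.7  0.5 -2.5]
```

Emit:
play_rows(
  rows=[
    [[255,-2,0,0,0,0,0],[255,-3,0,0,0,0,0],[255,-3,0,0,0,0,0]],
  ],
)

```text
clock: 18.58
tool_pos: [0.5483, 0.1182, 0.0938]
ee_rot: [0.799, 0.602, 0.004, -0.001]
wrist_force: [2.3, 7.8, -3.0]
grip_width: 0.0002
```

```bash
python3 -c "
from h import *
where()"
```

```text
t 18.575 socket mm [43.  -1.  93.8] yaw [179.76  -0.46  74.  ] F soc [ 8.1 -0.1 -3. ]
```

A hard stop holds at x=43.0, where full shut is expected at 42–45. Next I'll back off and look from the mouth side.

Emit:
play_rows(
  rows=[
    [[255,10,0,0,0,0,0],[255,12,0,-50,0,0,0],[255,12,0,-105,0,0,0],[255,-20,0,-135,0,0,0],[255,-75,0,-135,0,0,0]],
  ],
)

```text
clock: 19.2
tool_pos: [0.5283, 0.0462, 0.2311]
ee_rot: [0.798, 0.603, 0.007, 0.001]
wrist_force: [1.1, -0.6, 0.3]
grip_width: -0.0003
```

Emit:
play_rows(
  rows=[
    [[255,-40,0,0,0,0,0],[255,-60,0,0,0,0,0],[255,-60,0,0,0,0,0],[255,-60,0,0,0,0,0]],
  ],
)

```text
clock: 19.7
tool_pos: [0.5121, -0.0105, 0.2305]
ee_rot: [0.797, 0.604, 0.007, 0.0]
wrist_force: [0.7, 0.2, -0.2]
grip_width: -0.0
```

Run:
```python
from h import *
s=where();p,d=viewer.read_camera("wrist")
c,E=cam("wrist",s);X=cloud(c,E,d);X[d==0]=np.nan
Q=X-o;S=np.stack([Q@u,Q@v,X[...,2]],-1)*1000
# profile along socket centre line: median height by x
m=(abs(S[...,1]+1)<4)
for a in range(-76,60,4):
    k=m&(abs(S[...,0]-a)<2); 
    if k.sum(): print(a,np.nanmedian(S[k][:,2]).round(1),end=" | ")
t=(abs(S[...,1]+1)<14)&(S[...,2]>80)&(S[...,2]<125)&(S[...,0]>-20)
print("\npaddle",S[t].min(0).round(1) if t.sum() else 0,S[t].max(0).round(1) if t.sum() else 0)
q,_=viewer.read_camera("scene")
a=cv2.resize(p[:230,150:360],(630,690)[:2] if 0 else (546,598),interpolation=cv2.INTER_CUBIC)
b=cv2.resize(q[165:225,225:305],(254,190),interpolation=cv2.INTER_CUBIC)
im=np.zeros((598,800,3),np.uint8);im[:,:546]=a;im[:190,546:]=b;cv2.imwrite("pics/end.png",im[:,:,::-1])
```

```text
t 19.7 socket mm [-90.6  -1.9 230.5] yaw [179.5   -0.59  74.26] F soc [ 0.4 -0.6 -0.2]
-76 299.4 | -72 300.1 | -68 37.7 | -64 38.7 | -60 39.0 | -56 38.7 | -52 38.8 | -48 38.5 | -44 38.5 | -40 38.5 | -36 38.4 | -32 38.3 | -28 35.8 | -24 28.3 | -20 50.2 | -16 50.6 | -12 50.2 | -8 50.4 | -4 50.2 | 0 50.6 | 4 50.0 | 8 50.3 | 12 50.1 | 16 114.1 | 20 116.4 | 24 112.6 | 28 106.8 | 32 98.3 | 36 89.7 | 40 82.0 | 44 69.7 | 48 62.8 | 52 57.2 | 56 55.8 | 
paddle [ 15.  -15.   80.2] [ 40.8  13.  119.2]
```

View pics/end.png

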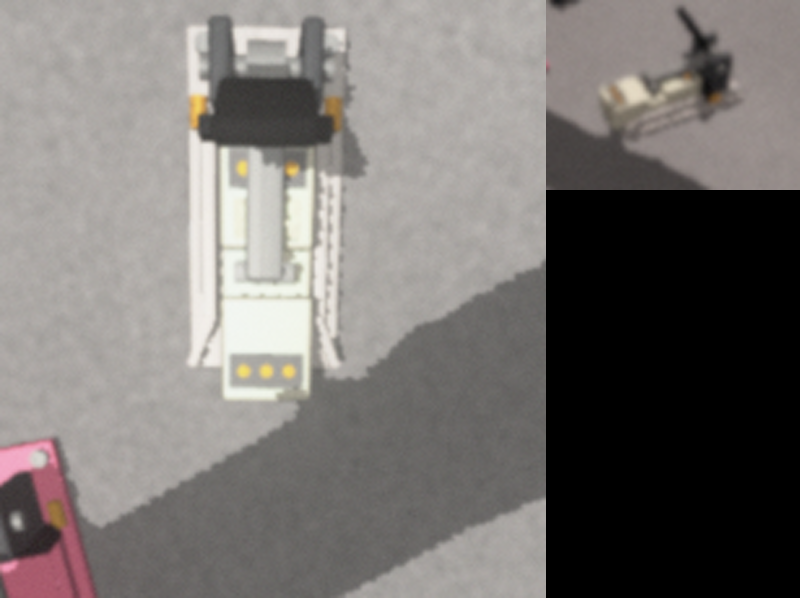

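The arm is level at z≈50.3 from x=-20 to +12. The nose is in the groove at about (268,272), the driver is in the bay, and the robot is clear. Handing in.

```bash
python3 -c "
from rig import order
print(order.sign_off())"
```

```text
the job is handed in; nothing more can be done
None
```

The grooved driver is in the test socket, fully home, and the lever is shut with its nose in the groove. I handed the job in at about 20 s on the robot's clock; it reported no verdict.

**Steps, in order**
- **Lever open:** I pushed the paddle from the mouth side until it stopped moving while the force kept rising (about 9 N).
- **Driver in:** I gripped the driver off-centre, lowered it groove-up into the bay and slid it to the stop. A push from behind with closed fingers at about 12 N moved it no further.
- **Lever shut:** I pushed the paddle from behind until it held at a hard stop, where full shut was expected (8 to 10 N).

**Last checks**
- **Clamp:** the arm is level, at about 50 mm along the 32 mm I measured, so the lever is shut. The closing picture shows the nose in the groove.
- **Driver:** its top is at about 38.5 mm, which means it lies flat on the bay floor. It sits about 1 mm off the bay's centre line, within the clearance.
- **Robot:** it touches nothing, and the wrist force reads about zero.
- **Bystanders:** I never touched the other things on the bench, the pink and yellow look-alikes included. I did not re-measure them at the end.

No check failed. The paddle reached its open stop about 3 mm further than I had calculated, which I put down to approximate finger dimensions.

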